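# Clip the spoon, then hold the lunch carrier's lid at its balance point

## Robot

A 6-joint arm with a two-finger parallel gripper is mounted at the origin on the work surface. World frame = base frame: x ahead of the robot, y to its left, z up, the work surface at z = 0. Lengths are in m, angles in rad, forces in N, time in s.
With the tool pointing down it reaches from about 0.3 to 0.875 m from the base axis. Payload 6.4 kg.
Tool frame: the origin (TCP) lies on the centre line of the jaws, within the pads' length; the fingertips stand 17 mm ahead of it and the grasp point (between the pads) lies 2 mm behind it; z points along the fingers, y is the line along which they close (so a half turn about z gives the same grasp; the last joint's range is limited). The gripper opens to 88 mm and grips with 3 to 60 N. Pads are 18 mm wide; open, the fingers measure 123 mm over their backs; the gripper's body (75 mm by 187 mm) begins 45 mm behind the grasp point.
Start: joints at [0.982, 0.181, 1.607, -0, 1.354, -0.206], TCP at [0.215, 0.533, 0.227] pointing down, gripper open.
Joint ranges: [-2.99, 2.99], [-0.89, 2.07], [0.3, 2.58], [-1.14, 4.28], [0, 2.63], [-3.12, 3.12]. Speed limits (rad/s): [2.57, 2.57, 3.01, 3.14, 3.14, 3.14].

## Interface

Orientations are given as a unit quaternion [x, y, z, w].
In Python, from rig import * gives the robot as it stands.
- The arm moves only by the tool move_arm, never from a script. Its argument "increments" is a list of rows, each an object of numbers: "tx", "ty", "tz": the shift along the world's x, y, z in cm; "yaw": the turn about the world's z in degrees. A call has 1 to 10 rows; each row shifts and turns the commanded pose from where the row before left it; what a row does not reach is not made up. A row lasts 1/12 s, in which the tool goes at most 41.7 mm and 7.16 degrees, less where a joint would pass 70% of its speed; a pose out of reach is approached as far as the arm can. A call with a gripper value outside its range is refused whole. "claw" is the closure in counts, from 0 (fully open) to 255 (shut), set as the call begins (left out, the last holds). The fingers move at their own pace and stop on an object; "force" is the grip in N (left out, the last holds). Time passes only in rows, so rows that do not move let the fingers close. It gives the time, the measured TCP pose, the force, the opening and the grip force at its end, in the units of the state.
- get_obs(): the state, without advancing time (a new reading comes with each control period).
- grab_frame(name): name is "side" or "top"; returns the picture (480x640x3 uint8, blue, green, red); there is no depth.
- camera_model(name): a dict with "fovy" (degrees; the focal length in pixels is half the picture's height over the tangent of half this angle, whatever the lens; pixels are square), "cx", "cy" (the principal point, pixels), "D" ([k1, k2, p1, p2, k3] as OpenCV has them; the pictures are not rectified), "camera_from_world" (4x4, takes a point from world to camera coordinates). Camera axes: x right, y down, z forward; pixel columns grow to the right and rows downward; lengths in m; the calibration is good to about 2 mm. A picture is of the moment at which its call begins. camera_model takes no time and is no camera call.
- close_job(): hands the job in; it is judged then, once.
The state is a dict: "time": time; "joints": joint angles; "joint_vel": joint speeds; "tau": joint torques, N m; "ee_pos": TCP position; "ee_rot": TCP orientation; "ft_force": force on the tool from outside, world axes, zero at the start; "ft_torque": the same for the moment, N m; "grip_width": opening from 0.0 (shut) to 1.0 (fully open); "grip_force": force on a finger pad.
Only numpy, scipy, OpenCV 4.12 (cv2) and the standard library are available. Lean on these libraries where they do the work, as an engineer would, in place of code of your own. Each camera call takes 0.05 s, during which the arm holds its last target. There are 200 camera calls.

## Task

Get the lunch carrier ready for filling: press the round-handled spoon, either way round, down into the two-forked holder beside the carrier until it sits at the bottom of both forks with the sprung jaw snapped shut over it, and let go of the spoon. Then, with the spoon in place, swing the closed lid up by its wire handle to its over-centre balance point (a little short of upright, with the handle bar straight above the hinge), never letting it drop or fly over, and finish while still holding it there with the fingers. Leave the other things on the counter where they are.

Things in the scene. Friction and masses are not known exactly. Their poses are not given: they have to be found in the camera images.
- spoon_mid (a point): Steel spoon lying level; this point is on its handle's axis, mid-handle, 12 mm above its underside. Own x runs along the handle to the bowl, z up. Handle round, 10 mm thick, clear from x = -71 to +77 mm; a 24 mm ball ends it (centre x = -83); bowl 50 mm wide, 16 mm deep, centred at x = +102. 85 to 170 g; centre of mass 12 mm from this point, towards the bowl.
- clip_seat (a point): Spoon holder at the carrier's right (-y) side: where the middle of the seated handle's axis belongs, 55 mm above the counter, 43 above the grey tray, 65 from the box's wall. Own x along the seated handle (away from the robot at zero yaw), y to the box, z up. Two steel forks at x = -45 and +45 mm, each 12 mm thick, 78 mm of free room between; the handle may sit up to 15 mm off along x.
- fork_jaw (a point): The far fork, with the jaw: seat of the handle axis in it, 45 mm from clip_seat along its x. Slot 13 mm wide, its floor 5 mm below this point; the +y side flares to 19 mm above and 17 mm beside it; on the -y side the jaw's top is 33 mm above and 20 mm beside it, its nose sloping down over the slot to 7 mm above the point.
- fork_plain (a point): The near, plain fork: seat of the handle axis in it, 45 mm from clip_seat against its x. Slot 13 mm wide, its floor 5 mm below this point, both sides flared to 19 mm above and 17 mm beside it.
- jaw (a joint): Grey slick sprung jaw at the far fork, on its -y side: 0 = shut (also when empty). A handle pressed straight down on its nose with about 7 N swings it aside, to about 0.15 rad; it snaps back to 0 once the handle reaches the slot floor under it.
- carrier: Lunch carrier, fixed; origin on the counter under the centre of its red box. Own x runs from the lid's handle to its hinge (away from the robot at zero yaw), z up. Box 150 (x) by 180 mm (y), top edge 97 mm above the counter; grey base tray 12 mm thick, x -95 to +95, y -195 to +105 mm. The sliding lock on the front wall is already open.
- lid_hinge (a point): Middle of the lid's hinge line (along the carrier's y), on the far top edge of the box: carrier x = +78 mm, 102 mm above the counter.
- lid_bar (a point): Centre of the straight bar of the lid's wire handle. Bar along own y (the carrier's y), 10 mm thick, 110 mm clear. Closed, it is 195 mm in front of the hinge line (-x) and 33.5 mm above it (198 mm away), 35 mm of open window between it and the lid's edge, free below and in front. Fingers can close across it from above; it turns between them as the lid swings.
- lid (a joint): Red lid, 300 g, on a free hinge: 0 = closed, grows as its free edge rises (rad), stop at 2.5. Its weight lies in the plane of the hinge line and the handle bar, so it balances at 1.40 rad, when the bar is straight above the hinge line (plate 10 degrees short of upright); below that it falls shut, above it falls open.
- container: White glass food container with a clear lid, 116 x 166 x 67 mm, left of the carrier; leave it. Origin under its centre.
- katori_a: Small steel bowl, 90 mm across, 38 mm high, nearer the robot than the spoon holder; leave it. Origin under its centre.
- katori_b: Another such steel bowl, beyond the spoon; leave it. Origin under its centre.
- tumbler: Steel tumbler, 70 mm across, 100 mm high, at the far edge; leave it. Origin under its centre.
- spice_jar: Glass spice jar, 52 mm across, 95 mm high, far right; leave it. Origin under its centre.
- mug: White mug, 82 mm across, 90 mm high, left; leave it. Origin under its centre.
Not all that is in view belongs to the job. What is meant by the part that bears spoon_mid is not brown, purple or red, and is the larger of those in its own colour.

How it is judged:
By the outcome, as a careful person would: the job done as asked, in the order asked, and still so for the second after the job is handed in, while the arm keeps its last pose, push and grip.
It also fails if it takes over 67 s, if anything falls off the work surface, if the arm or the gripper's body presses on something with over 40 N, if the wrist force passes 120 N, or if a joint passes its speed limit or range.

## Working session

There is one attempt and no reset: what is moved stays moved. The work goes in short steps, Python scripts to look and compute and a tool call to move; the robot and the scene stay as the last step left them, time stands still between calls to the robot, and variables do not carry over. Pictures are saved under pics/ and viewed, at most 10 in all, crops included, and the job is handed in when it is done.

Besides the shell and the picture viewer there is one more tool, called in YAML: its name, and indented under it one key for each argument. move_arm: Moves the arm, as the interface text tells. Its arguments: {"type":"object","properties":{"increments":{"type":"array"},"claw":{"type":"number"},"force":{"type":"number"}},"required":["increments"]}

```bash
mkdir -p pics; python3 - <<'E'
from rig import *
import cv2
for n in ("top","side"):
    cv2.imwrite(f"pics/{n}0.png",grab_frame(n)); m=camera_model(n); print(n,m)
E
```

```text
top {'fovy': 51.488004690198714, 'cx': 318.23453615415076, 'cy': 243.02166241321243, 'D': array([-0.01426607,  0.        ,  0.        ,  0.        ,  0.        ]), 'camera_from_world': array([[-1.04807146e-03, -9.99890200e-01, -1.47813649e-02,
        -1.53604751e-01],
       [-9.96970965e-01,  2.19429552e-03, -7.77436843e-02,
         5.31611230e-01],
       [ 7.77675828e-02,  1.46551107e-02, -9.96863798e-01,
         1.49159209e+00],
       [ 0.00000000e+00,  0.00000000e+00,  0.00000000e+00,
         1.00000000e+00]])}
side {'fovy': 46.69826258561411, 'cx': 314.5647273321465, 'cy': 247.3679172704129, 'D': array([0.03402418, 0.        , 0.        , 0.        , 0.        ]), 'camera_from_world': array([[ 0.83495768, -0.54998202,  0.01911683, -0.52569812],
       [-0.31215539, -0.50193705, -0.80660908,  0.15347396],
       [ 0.45321593,  0.66751702, -0.59077605,  1.46785202],
       [ 0.        ,  0.        ,  0.        ,  1.        ]])}
```

View pics/top0.png

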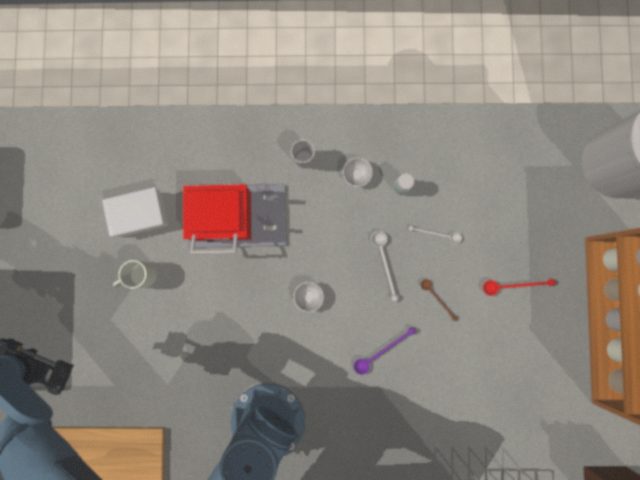

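View pics/side0.png

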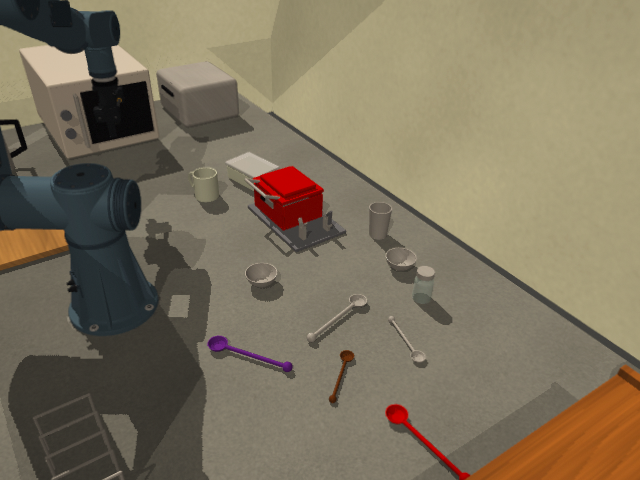

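The top view shows these spoon candidates: large steel (388,268), small steel (435,233), brown (440,300), purple (388,350) and red (520,285). By the description it is the large steel one: ball at (397,297), bowl at (380,238). The carrier is at (216,212), its bar at (215,251), and the forks near (270,197) and (270,228). Next is a close crop to check.

```bash
cat > h.py <<'E'
from rig import *
import cv2, numpy as np
def K(m):
    f=240/np.tan(np.radians(m["fovy"]/2)); return np.array([[f,0,m["cx"]],[0,f,m["cy"]],[0,0,1]])
def ray(n,uv):
    m=camera_model(n); p=cv2.undistortPoints(np.array([[uv]],float),K(m),m["D"])[0,0]
    T=m["camera_from_world"]; R=T[:3,:3]; return -R.T@T[:3,3], R.T@np.array([*p,1])
def atz(n,uv,z):
    c,d=ray(n,uv); return c+d*(z-c[2])/d[2]
def proj(n,P):
    m=camera_model(n); T=m["camera_from_world"]
    return cv2.projectPoints(np.array(P,float).reshape(-1,1,3),cv2.Rodrigues(T[:3,:3])[0],T[:3,3],K(m),m["D"])[0][:,0]
def tri(uvt,uvs):
    A=[];b=[]
    for n,uv in (("top",uvt),("side",uvs)):
        c,d=ray(n,uv); d/=np.linalg.norm(d); M=np.eye(3)-np.outer(d,d); A.append(M); b.append(M@c)
    return np.linalg.lstsq(np.vstack(A),np.hstack(b),rcond=None)[0]
def crop(img,x0,y0,w,h,s):
    return cv2.resize(img[y0:y0+h,x0:x0+w],None,fx=s,fy=s,interpolation=cv2.INTER_CUBIC)
E
python3 - <<'E'
from h import *
t=cv2.imread("pics/top0.png"); s=cv2.imread("pics/side0.png")
a=np.hstack([crop(t,180,175,120,85,3.3333),crop(t,350,225,120,85,3.3333)])
b=np.hstack([crop(s,245,160,110,88,3.6364),crop(s,290,280,110,88,3.6364)])
cv2.imwrite("pics/c0.png",np.vstack([a,b])); print(a.shape,b.shape)
E
```

```text
(283, 800, 3) (320, 800, 3)
```

View pics/c0.png

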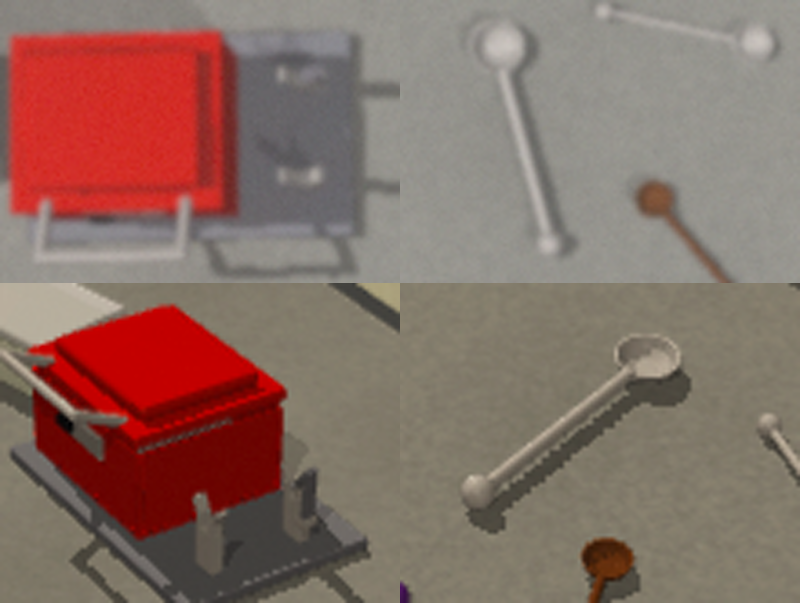

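The crop shows the large steel spoon, with its ball at top (394.7,297.9) and bowl at (381,238.5). The forks and bar are as listed. Next I fit the poses.

```bash
python3 - <<'E'
from h import *
from scipy.optimize import least_squares
t=cv2.imread("pics/top0.png"); s=cv2.imread("pics/side0.png")
ball=atz("top",(394.7,297.9),.012); bowl=atz("top",(380.9,238.5),.012)
bs=atz("side",(311.5,336.9),.012)
print("ball",ball,bs,"bowl",bowl,np.linalg.norm(ball-bowl))
d=(bowl-ball)[:2]; d/=np.linalg.norm(d); print("mid",ball[:2]+.083*d,np.degrees(np.arctan2(d[1],d[0])))
T=lambda u,v:(180+u/3.3333,175+v/3.3333); S=lambda u,v:(245+u/3.6364,160+(v-283)/3.6364)
obs=[("top",(-.095,-.195,.012),T(357,235)),("top",(.095,-.195,.012),T(357,33)),
("top",(-.117,.06,.1355),T(38,254)),("top",(-.117,-.06,.1355),T(184,252)),
("side",(.095,-.195,.012),S(367,543)),("side",(-.095,.105,.012),S(12,450)),("side",(-.117,-.06,.1355),S(72,415)),
]
def pts(p,X):
    c,sn=np.cos(p[2]),np.sin(p[2]); return (p[0]+c*X[0]-sn*X[1],p[1]+sn*X[0]+c*X[1],X[2])
f=lambda p:np.hstack([proj(n,[pts(p,X)])[0]-o for n,X,o in obs])
r=least_squares(f,[.55,.06,0],loss="soft_l1"); print(r.x,np.degrees(r.x[2])); print(f(r.x).reshape(-1,2).round(1))
p=r.x
def draw(img,n,L):
    for a,b in L:
        A,B=proj(n,[a,b]); cv2.line(img,tuple((A*16).round().astype(int)),tuple((B*16).round().astype(int)),(0,255,0),1,cv2.LINE_AA,4)
R=lambda x0,x1,y0,y1,z:[(pts(p,a),pts(p,b)) for a,b in zip([(x0,y0,z),(x1,y0,z),(x1,y1,z),(x0,y1,z)],[(x1,y0,z),(x1,y1,z),(x0,y1,z),(x0,y0,z)])]
L=R(-.095,.095,-.195,.105,.012)+R(-.075,.075,-.09,.09,.097)
L+=[(pts(p,(-.117,-.055,.1355)),pts(p,(-.117,.055,.1355)))]
L+=[(pts(p,(-.045,-.155,.055)),pts(p,(.045,-.155,.055)))]
sx=lambda x:(*(ball[:2]+(x+.083)*d),.012)
L+=[(sx(-.083),sx(.102))]
def big(img,n,x0,y0,w,h,k):
    c=crop(img,x0,y0,w,h,k)
    for a,b in L:
        A,B=[(q-[x0-.5,y0-.5])*k-.5 for q in proj(n,[a,b])]
        cv2.line(c,tuple((A*16).round().astype(int).tolist()),tuple((B*16).round().astype(int).tolist()),(0,255,0),1,cv2.LINE_AA,4)
    return c
a=np.hstack([big(t,"top",180,175,120,85,3.3333),big(t,"top",350,225,120,85,3.3333)])
b=np.hstack([big(s,"side",245,160,110,88,3.6364),big(s,"side",290,280,110,88,3.6364)])
cv2.imwrite("pics/c1.png",np.vstack([a,b])[:600])
E
```

```text
ball [ 0.36519736 -0.38514602  0.012     ] [ 0.36832971 -0.38250432  0.012     ] bowl [ 0.54535716 -0.34543623  0.012     ] 0.18448419340671707
mid [ 0.4462518  -0.36728046] 12.430055558206059
[ 0.61757253  0.13762726 -0.00107974] -0.06186442388569774
[[-0.7  0.7]
 [-0.3 -0.1]
 [ 1.  -0.2]
 [-0.3  0.3]
 [ 0.8  0. ]
 [-0.3 -0.8]
 [ 0.4  0.6]]
```

View pics/c1.png

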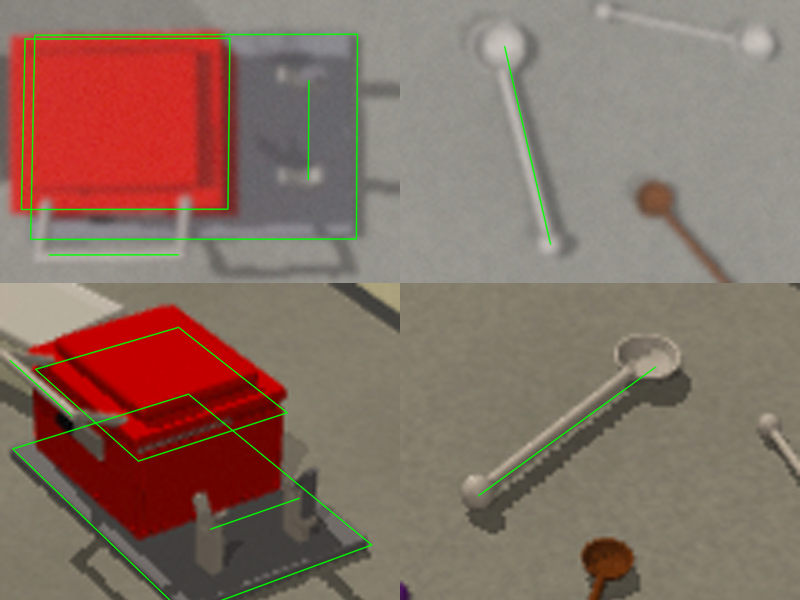

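The overlay fits to a few mm, except the box looks about 6 mm further to +y than the fit. I'll measure the forks and the lid panel height directly, and check which way the gripper body runs.

```bash
python3 - <<'E'
from h import *
from scipy.spatial.transform import Rotation as Ro
T=lambda u,v:(180+(u+.5)/3.3333-.5,175+(v+.5)/3.3333-.5); S=lambda u,v:(245+(u+.5)/3.6364-.5,160+(v-282.5)/3.6364-.5)
for n,a,b in [("plain fork top",(300,177),(203,496)),("jaw fork",(300,72),(300,480)),("panel NR",(197,187),(147,412)),("panel FR",(197,50),(258,375)),("lid lip NR",(222,212),(139,440)),("lid lip FR",(222,33),(286,390)),("bar R end",(186,254),(74,415)),("tray FR",(357,33),(367,543))]:
    print(n,tri(T(*a),S(*b)).round(4), atz("top",T(*a),.074).round(4))
print("boxbot NR",atz("side",S(140,540),.012),"plain top side",atz("side",S(203,496),.074))
o=get_obs(); R=Ro.from_quat(o["ee_rot"]).as_matrix(); print(o["time"],o["ee_pos"],R.round(3))
p=o["ee_pos"]; print(proj("top",[p-R[:,1]*.05,p+R[:,1]*.05]))
E
```

```text
plain fork top [ 0.5699 -0.0132  0.0863] [ 0.5724 -0.0125  0.074 ]
jaw fork [ 0.6671 -0.0113  0.068 ] [ 0.666  -0.0119  0.074 ]
panel NR [0.5605 0.0675 0.1283] [0.5638 0.0784 0.074 ]
panel FR [0.6763 0.0702 0.1278] [0.6861 0.0799 0.074 ]
lid lip NR [0.5403 0.0475 0.1179] [0.5416 0.0561 0.074 ]
lid lip FR [0.6928 0.0506 0.1176] [0.7013 0.0578 0.074 ]
bar R end [0.4998 0.0758 0.1402] [0.5046 0.0874 0.074 ]
tray FR [ 0.711  -0.0565  0.0136] [ 0.7008 -0.0623  0.074 ]
boxbot NR [0.54637012 0.0532667  0.012     ] plain top side [0.57879558 0.00330333 0.074     ]
0.1 [0.21446679 0.53297687 0.22622401] [[-0.928  0.374 -0.001]
 [ 0.374  0.928 -0.001]
 [ 0.    -0.002 -1.   ]]
[[ 70.67287067 366.04808842]
 [ 36.20147443 351.34319759]]
```

The gripper's 187 mm side runs along its closing line. Gripping all the way to the seat would therefore put its body on the lid (lip about 0.115 m, panel 0.128 m). The plan is to lower the spoon held near the fingertips, release it in the flares, turn 90°, press it home with closed fingertips, then do the lid at that same yaw.

Estimates: seat (0.618,-0.013), spoon mid (0.447,-0.365) at yaw 12.4°.

move_arm:
  increments:
    - {"tx":2.4,"ty":-3.3,"yaw":-7.1}
    - {"tx":2.4,"ty":-3.3,"yaw":-7.1}
    - {"tx":2.4,"ty":-3.3,"yaw":-7.1}
    - {"tx":2.4,"ty":-3.3,"yaw":-7.1}
    - {"tx":2.4,"ty":-3.3,"yaw":-7.1}
    - {"tx":2.4,"ty":-3.3,"yaw":-7.1}
    - {"tx":2.4,"ty":-3.3,"yaw":-7.1}
    - {"tx":2.4,"ty":-3.3,"yaw":-7.1}
    - {"tx":2.4,"ty":-3.3,"yaw":-7.1}
    - {"tx":2.4,"ty":-3.3,"yaw":-7.1}
  claw: 120
  force: 25

```text
validation failed for argument at $.in...
```

move_arm:
  increments:
    - {"ty":-4.1,"yaw":-7.1}
    - {"ty":-4.1,"yaw":-7.1}
    - {"ty":-4.1,"yaw":-7.1}
    - {"ty":-4.1,"yaw":-7.1}
    - {"ty":-4.1,"yaw":-7.1}
    - {"ty":-4.1,"yaw":-7.1}
    - {"ty":-4.1,"yaw":-7.1}
    - {"ty":-4.1,"yaw":-7.1}
    - {"ty":-4.1,"yaw":-7.1}
    - {"ty":-4.1,"yaw":-7.1}

```text
validation failed for argument at $.in...
```

move_arm:
  increments:
    - {"ty":-4.0,"yaw":-3.6}
    - {"ty":-4.0}
    - {"ty":-4.0}
    - {"ty":-3.5,"tz":-2}
    - {"tz":-3.5}
    - {"tz":-3.5}
    - {"tz":-3}
    - {}

```text
validation failed for argument at $.in...
```

move_arm:
  increments:
    - {"tx":2.4,"ty":-3.3,"tz":0,"yaw":-7.1}
  claw: 120
  force: 25

```text
time: 0.18
ee_pos: [0.2359, 0.5031, 0.2265]
ee_rot: [0.248, 0.969, 0.001, -0.001]
ft_force: [1.3, -0.0, -0.1]
grip_width: 0.948
grip_force: 0.0
```

All four keys are needed.

move_arm:
  increments:
    - {"tx":2.4,"ty":-3.3,"tz":0,"yaw":-7.1}
    - {"tx":2.4,"ty":-3.3,"tz":0,"yaw":-7.1}
    - {"tx":2.4,"ty":-3.3,"tz":0,"yaw":-7.1}
    - {"tx":2.4,"ty":-3.3,"tz":0,"yaw":-7.1}
    - {"tx":2.4,"ty":-3.3,"tz":0,"yaw":-7.1}
    - {"tx":2.4,"ty":-3.3,"tz":0,"yaw":-7.1}
    - {"tx":2.4,"ty":-3.3,"tz":0,"yaw":-7.1}
    - {"tx":2.4,"ty":-3.3,"tz":0,"yaw":-7.1}
    - {"tx":2.4,"ty":-3.3,"tz":0,"yaw":-7.1}

```text
time: 0.93
ee_pos: [0.4553, 0.2015, 0.2268]
ee_rot: [0.727, 0.687, -0.0, -0.0]
ft_force: [1.1, 0.7, -1.0]
grip_width: 0.528
grip_force: 0.0
```

move_arm:
  increments:
    - {"tx":0,"ty":-4.1,"tz":0,"yaw":-7.1}
    - {"tx":0,"ty":-4.1,"tz":0,"yaw":-7.1}
    - {"tx":0,"ty":-4.1,"tz":0,"yaw":-7.1}
    - {"tx":0,"ty":-4.1,"tz":0,"yaw":-7.1}
    - {"tx":0,"ty":-4.1,"tz":0,"yaw":-7.1}
    - {"tx":0,"ty":-4.1,"tz":0,"yaw":-7.1}
    - {"tx":0,"ty":-4.1,"tz":0,"yaw":-7.1}
    - {"tx":0,"ty":-4.1,"tz":0,"yaw":-7.1}
    - {"tx":0,"ty":-4.1,"tz":0,"yaw":-7.1}
    - {"tx":0,"ty":-4.1,"tz":0,"yaw":-7.1}

```text
time: 1.77
ee_pos: [0.4541, -0.2085, 0.2268]
ee_rot: [0.991, 0.137, -0.0, -0.0]
ft_force: [1.2, 0.2, 0.3]
grip_width: 0.53
grip_force: 0.0
```

move_arm:
  increments:
    - {"tx":0,"ty":-4,"tz":0,"yaw":-3.6}
    - {"tx":0,"ty":-4,"tz":0,"yaw":0}
    - {"tx":0,"ty":-4,"tz":0,"yaw":0}
    - {"tx":0,"ty":-3.5,"tz":-2,"yaw":0}
    - {"tx":0,"ty":0,"tz":-3.5,"yaw":0}
    - {"tx":0,"ty":0,"tz":-3.5,"yaw":0}
    - {"tx":0,"ty":0,"tz":-3,"yaw":0}
    - {"tx":0,"ty":0,"tz":0,"yaw":0}
    - {"tx":0,"ty":0,"tz":0,"yaw":0}

```text
time: 2.52
ee_pos: [0.4537, -0.3604, 0.1054]
ee_rot: [0.994, 0.109, -0.001, -0.002]
ft_force: [0.1, 0.4, 0.6]
grip_width: 0.531
grip_force: 0.0
```

move_arm:
  increments:
    - {"tx":0,"ty":-0.3,"tz":-3,"yaw":0}
    - {"tx":0,"ty":0,"tz":-3,"yaw":0}
    - {"tx":0,"ty":0,"tz":-1.5,"yaw":0}
    - {"tx":0,"ty":0,"tz":-1,"yaw":0}
    - {"tx":0,"ty":0,"tz":0,"yaw":0}
    - {"tx":0,"ty":0,"tz":0,"yaw":0}

```text
time: 3.02
ee_pos: [0.4558, -0.3656, 0.0239]
ee_rot: [0.994, 0.109, 0.001, 0.001]
ft_force: [0.4, -0.5, 0.3]
grip_width: 0.53
grip_force: 0.0
```

move_arm:
  increments:
    - {"tx":0,"ty":0,"tz":0,"yaw":0}
    - {"tx":0,"ty":0,"tz":0,"yaw":0}
    - {"tx":0,"ty":0,"tz":0,"yaw":0}
    - {"tx":0,"ty":0,"tz":0,"yaw":0}
    - {"tx":0,"ty":0,"tz":0,"yaw":0}
    - {"tx":0,"ty":0,"tz":0,"yaw":0}
    - {"tx":0,"ty":0,"tz":0,"yaw":0}
    - {"tx":0,"ty":0,"tz":0,"yaw":0}
  claw: 255
  force: 30

```text
time: 3.68
ee_pos: [0.4547, -0.3645, 0.022]
ee_rot: [0.994, 0.109, -0.0, -0.0]
ft_force: [-0.1, 0.7, -0.8]
grip_width: 0.003
grip_force: 0.0
```

Nothing was gripped, so I'll look.

```bash
python3 - <<'E'
from h import *
t=grab_frame("top"); s=grab_frame("side")
p=get_obs()["ee_pos"]; print(proj("top",[p]),proj("side",[p]))
cv2.imwrite("pics/g1.png",np.vstack([crop(t,340,215,120,90,3.3333),crop(s,280,260,120,90,3.3333)])[:600])
E
```

```text
[[387.93421414 268.15818515]] [[336.09962374 316.75394505]]
```

View pics/g1.png

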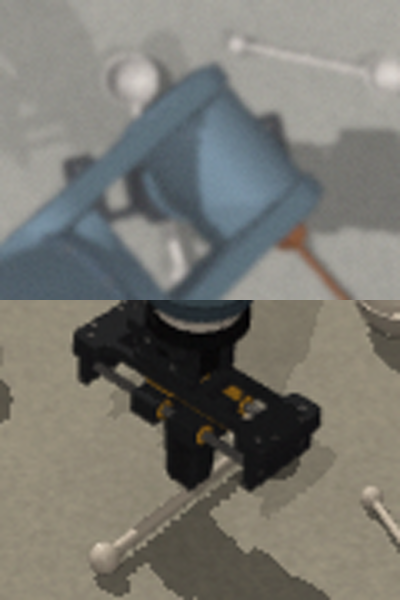

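```bash
python3 - <<'E'
from h import *
s=grab_frame("side"); o=get_obs(); print(o)
c=crop(s,305,280,60,60,10)
for P in (o["ee_pos"],o["ee_pos"]-[0,0,.017],[.453,-.364,.012]):
    q=(proj("side",[P])[0]-[304.5,279.5])*10
    cv2.circle(c,tuple(q.astype(int).tolist()),4,(0,0,255),-1)
cv2.imwrite("pics/g2.png",c)
E
```

```text
{'time': 3.8333, 'joints': array([-8.79357589e-01,  4.59720459e-01,  1.71094140e+00, -9.18241206e-06,
        9.71165205e-01,  4.73873902e-01]), 'joint_vel': array([-2.32306053e-05,  8.96335389e-04,  5.37285649e-05, -3.99839389e-04,
        6.83479552e-04,  9.44301717e-04]), 'tau': array([ 2.30273232e-03, -4.92856085e+01, -2.66601741e+01,  6.19660830e-02,
       -2.01818784e-02, -1.60563616e-05]), 'ee_pos': array([ 0.4546854 , -0.36455954,  0.02190644]), 'ee_rot': array([ 9.94088737e-01,  1.08570572e-01, -6.76546435e-05, -9.57792657e-05]), 'ft_force': array([-0.5646394 ,  0.92813634, -0.05882093]), 'ft_torque': array([-0.03086332,  0.14938618,  0.01515099]), 'grip_force': 0.0, 'grip_width': 0.005863327516415611}
```

View pics/g2.png

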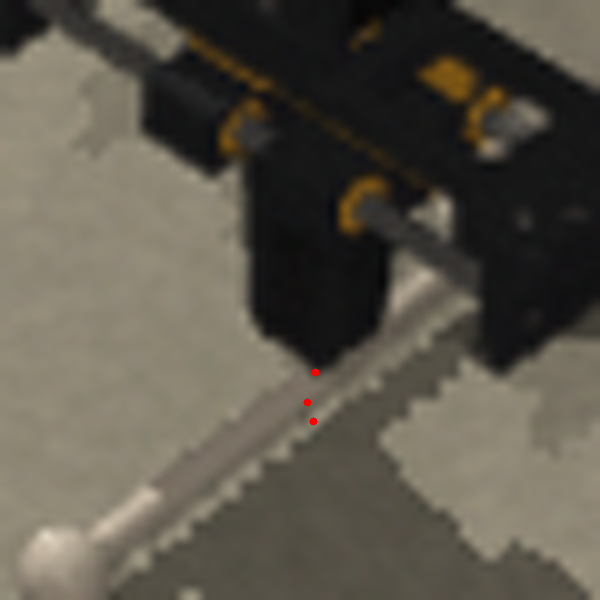

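The closed fingertips show just above the handle, at zoom (320,375), about 20 mm higher than the stated geometry suggests. I'll probe gently downward to find the true tip height.

move_arm:
  increments:
    - {"tx":0,"ty":0,"tz":-0.2,"yaw":0}
    - {"tx":0,"ty":0,"tz":0,"yaw":0}
    - {"tx":0,"ty":0,"tz":0,"yaw":0}

```text
time: 4.08
ee_pos: [0.4546, -0.3645, 0.0198]
ee_rot: [0.994, 0.109, -0.0, -0.0]
ft_force: [-0.5, 0.7, -0.6]
grip_width: 0.004
grip_force: 0.0
```

move_arm:
  increments:
    - {"tx":0,"ty":0,"tz":-0.2,"yaw":0}
    - {"tx":0,"ty":0,"tz":0,"yaw":0}
    - {"tx":0,"ty":0,"tz":0,"yaw":0}

```text
time: 4.33
ee_pos: [0.4547, -0.3645, 0.0178]
ee_rot: [0.994, 0.109, -0.0, -0.0]
ft_force: [0.3, 0.7, -0.4]
grip_width: 0.003
grip_force: 0.0
```

```bash
python3 - <<'E'
from h import *
from scipy.spatial.transform import Rotation as Ro
o=get_obs(); p=np.array([.45469,-.36456,.02191]); R=Ro.from_quat(o["ee_rot"]).as_matrix()
for d in (0.017,0.01,0.0,-.01):
  print(d,[((proj("side",[p+R@[a,b,d]])[0]-[304.5,279.5])*10).round().tolist() for a in(-.009,.009) for b in (-.0175,.0175)])
s=grab_frame("side"); c=crop(s,305,280,60,60,10)
n=cv2.imread("pics/g2.png"); cv2.imwrite("pics/g3.png",c)
g0=cv2.cvtColor(n,6); g1=cv2.cvtColor(c,6)
for col in (260,280,300,340,360,380): print(col,[int(np.where(g[250:500,col]<45)[0].max()+250) for g in (g0,g1)])
E
```

```text
0.017 [[239.0, 405.0], [340.0, 473.0], [287.0, 371.0], [387.0, 438.0]]
0.01 [[240.0, 385.0], [341.0, 453.0], [288.0, 351.0], [389.0, 418.0]]
0.0 [[242.0, 356.0], [343.0, 424.0], [289.0, 322.0], [391.0, 389.0]]
-0.01 [[243.0, 327.0], [345.0, 395.0], [291.0, 293.0], [393.0, 360.0]]
260 [323, 333]
280 [338, 353]
300 [354, 366]
340 [355, 366]
360 [342, 355]
380 [314, 320]
```

```bash
python3 - <<'E'
from h import *
from scipy.spatial.transform import Rotation as Ro
o=get_obs(); p=o["ee_pos"]; R=Ro.from_quat(o["ee_rot"]).as_matrix()
T0=(340,215); S0=(280,260)
def P(n,v,o0,off): return ((proj(n,[p+R@v])[0]-np.array(o0)+.5)*3.3333+[0,off]).round().tolist()
for z in (-.047,-.09):
  for b in (-.0935,.0935):
    print(z,b,[ (P("top",[a,b,z],T0,0),P("side",[a,b,z],S0,300)) for a in (-.0375,.0375)])
E
```

```text
-0.047 -0.0935 [([73.0, 243.0], [68.0, 413.0]), ([54.0, 159.0], [136.0, 370.0])]
-0.047 0.0935 [([281.0, 196.0], [253.0, 537.0]), ([261.0, 113.0], [320.0, 486.0])]
-0.09 -0.0935 [([77.0, 243.0], [68.0, 370.0]), ([57.0, 157.0], [137.0, 327.0])]
-0.09 0.0935 [([291.0, 195.0], [257.0, 493.0]), ([271.0, 109.0], [325.0, 442.0])]
```

move_arm:
  increments:
    - {"tx":0,"ty":0,"tz":3,"yaw":0}
    - {"tx":0,"ty":0,"tz":3,"yaw":0}
    - {"tx":0,"ty":0,"tz":0,"yaw":0}
  claw: 120

```text
time: 4.63
ee_pos: [0.4574, -0.3676, 0.0837]
ee_rot: [0.994, 0.109, 0.003, 0.004]
ft_force: [1.0, -1.0, 1.1]
grip_width: 0.209
grip_force: 0.0
```

The top view agrees in xy, but the side view puts the fingertips about 29 mm higher than stated. I'll probe downward with the fingers open and watch the force.

move_arm:
  increments:
    - {"tx":0,"ty":0,"tz":-3,"yaw":0}
    - {"tx":0,"ty":0,"tz":-3,"yaw":0}
    - {"tx":0,"ty":0,"tz":0,"yaw":0}
    - {"tx":0,"ty":0,"tz":0,"yaw":0}

```text
time: 4.97
ee_pos: [0.4536, -0.3631, 0.0165]
ee_rot: [0.994, 0.109, -0.001, -0.002]
ft_force: [-0.0, -1.3, 0.8]
grip_width: 0.507
grip_force: 0.0
```

move_arm:
  increments:
    - {"tx":0,"ty":0,"tz":-0.3,"yaw":0}
    - {"tx":0,"ty":0,"tz":-0.3,"yaw":0}
    - {"tx":0,"ty":0,"tz":0,"yaw":0}
    - {"tx":0,"ty":0,"tz":0,"yaw":0}

```text
time: 5.3
ee_pos: [0.4552, -0.3651, 0.013]
ee_rot: [0.994, 0.109, 0.0, 0.001]
ft_force: [1.0, -0.4, 0.6]
grip_width: 0.53
grip_force: 0.0
```

move_arm:
  increments:
    - {"tx":0,"ty":0,"tz":-0.3,"yaw":0}
    - {"tx":0,"ty":0,"tz":-0.3,"yaw":0}
    - {"tx":0,"ty":0,"tz":0,"yaw":0}
    - {"tx":0,"ty":0,"tz":0,"yaw":0}

```text
time: 5.63
ee_pos: [0.4546, -0.3644, 0.0058]
ee_rot: [0.994, 0.109, -0.0, -0.0]
ft_force: [-0.2, 0.0, -0.0]
grip_width: 0.526
grip_force: 0.0
```

```bash
python3 - <<'E'
from h import *
s=grab_frame("side"); o=get_obs(); print(o["ee_pos"],o["ft_force"])
cv2.imwrite("pics/g4.png",crop(s,290,265,85,75,7))
E
```

```text
[ 0.45466649 -0.36448833  0.0058813 ] [ 0.65827338 -0.58146095 -0.15663136]
```

View pics/g4.png

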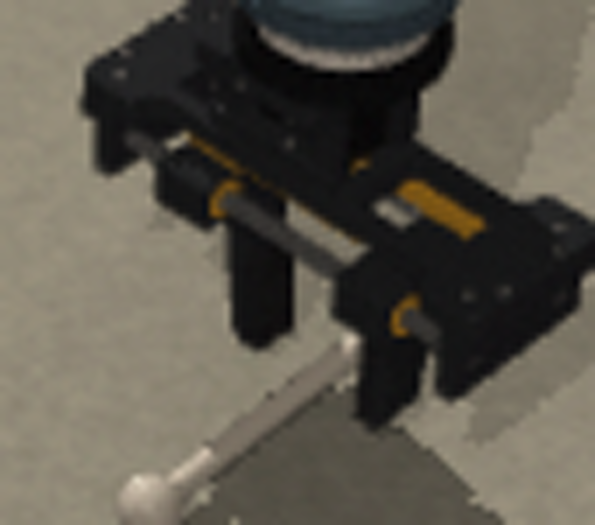

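The picture shows the open fingers straddling the handle, with tips at crop (262,348) and (378,430). I'll work out the tip height from that.

```bash
python3 - <<'E'
from h import *
from scipy.spatial.transform import Rotation as Ro
o=get_obs(); p=o["ee_pos"]; R=Ro.from_quat(o["ee_rot"]).as_matrix()
for d in (.017,0,-.01,-.015,-.02):
  print(d,[((proj("side",[p+R@[a,b,d]])[0]-[289.5,264.5])*7).round().tolist() for a in (-.009,.009) for b in (-.041,-.0235,.0235,.041)])
E
```

```text
0.017 [[225.0, 388.0], [259.0, 412.0], [353.0, 476.0], [389.0, 501.0], [258.0, 365.0], [292.0, 388.0], [386.0, 451.0], [422.0, 476.0]]
0 [[226.0, 355.0], [261.0, 378.0], [355.0, 442.0], [392.0, 467.0], [259.0, 331.0], [294.0, 354.0], [388.0, 418.0], [425.0, 442.0]]
-0.01 [[227.0, 335.0], [261.0, 358.0], [357.0, 422.0], [393.0, 447.0], [260.0, 312.0], [295.0, 335.0], [390.0, 398.0], [426.0, 422.0]]
-0.015 [[227.0, 325.0], [262.0, 348.0], [357.0, 412.0], [394.0, 437.0], [261.0, 302.0], [295.0, 325.0], [391.0, 388.0], [427.0, 412.0]]
-0.02 [[228.0, 315.0], [262.0, 338.0], [358.0, 402.0], [395.0, 427.0], [261.0, 292.0], [296.0, 315.0], [391.0, 378.0], [428.0, 402.0]]
```

So the real tips are about 14 mm above the reported TCP, a 31 mm offset. I'll reference everything to the tips: tip z = TCP z + 0.014. I'll go down to tip z of about 0.004.

move_arm:
  increments:
    - {"tx":0,"ty":0,"tz":-0.5,"yaw":0}
    - {"tx":0,"ty":0,"tz":-0.5,"yaw":0}
    - {"tx":0,"ty":0,"tz":-0.5,"yaw":0}
    - {"tx":0,"ty":0,"tz":0,"yaw":0}
    - {"tx":0,"ty":0,"tz":0,"yaw":0}

```text
time: 6.1
ee_pos: [0.4544, -0.3642, -0.0097]
ee_rot: [0.994, 0.109, -0.0, -0.001]
ft_force: [0.1, -0.1, -0.4]
grip_width: 0.528
grip_force: 0.0
```

move_arm:
  increments:
    - {"tx":0,"ty":0,"tz":0,"yaw":0}
    - {"tx":0,"ty":0,"tz":0,"yaw":0}
    - {"tx":0,"ty":0,"tz":0,"yaw":0}
    - {"tx":0,"ty":0,"tz":0,"yaw":0}
    - {"tx":0,"ty":0,"tz":0,"yaw":0}
    - {"tx":0,"ty":0,"tz":0,"yaw":0}
    - {"tx":0,"ty":0,"tz":0,"yaw":0}
    - {"tx":0,"ty":0,"tz":0,"yaw":0}
  claw: 255

```text
time: 6.77
ee_pos: [0.4548, -0.3646, -0.0089]
ee_rot: [0.994, 0.109, 0.0, -0.0]
ft_force: [0.8, 1.1, 1.2]
grip_width: 0.1
grip_force: 29.9
```

Gripped: 8.8 mm at 30 N. Now lift and carry.

move_arm:
  increments:
    - {"tx":0,"ty":0,"tz":2,"yaw":0}
    - {"tx":0,"ty":0,"tz":3,"yaw":0}
    - {"tx":0,"ty":0,"tz":3,"yaw":0}
    - {"tx":0,"ty":0,"tz":3,"yaw":0}
    - {"tx":0,"ty":0,"tz":3,"yaw":0}
    - {"tx":0,"ty":0,"tz":2,"yaw":0}

```text
time: 7.27
ee_pos: [0.4554, -0.3654, 0.1542]
ee_rot: [0.994, 0.109, 0.001, 0.001]
ft_force: [0.6, 0.3, -0.6]
grip_width: 0.1
grip_force: 29.9
```

move_arm:
  increments:
    - {"tx":1.7,"ty":3.5,"tz":0,"yaw":-1.2}
    - {"tx":1.7,"ty":3.5,"tz":0,"yaw":-1.2}
    - {"tx":1.7,"ty":3.5,"tz":0,"yaw":-1.2}
    - {"tx":1.7,"ty":3.5,"tz":0,"yaw":-1.2}
    - {"tx":1.7,"ty":3.5,"tz":0,"yaw":-1.2}
    - {"tx":1.7,"ty":3.5,"tz":0,"yaw":-1.2}
    - {"tx":1.7,"ty":3.5,"tz":0,"yaw":-1.2}
    - {"tx":1.7,"ty":3.5,"tz":0,"yaw":-1.2}
    - {"tx":1.7,"ty":3.5,"tz":0,"yaw":-1.2}
    - {"tx":1.7,"ty":3.5,"tz":0,"yaw":-1.2}

```text
time: 8.1
ee_pos: [0.6252, -0.0127, 0.1509]
ee_rot: [1.0, 0.004, -0.0, 0.0]
ft_force: [0.7, -0.3, -0.9]
grip_width: 0.103
grip_force: 29.9
```

move_arm:
  increments:
    - {"tx":0,"ty":0,"tz":0,"yaw":0}
    - {"tx":0,"ty":0,"tz":0,"yaw":0}
    - {"tx":0,"ty":0,"tz":0,"yaw":0}
    - {"tx":0,"ty":0,"tz":0,"yaw":0}

```text
time: 8.43
ee_pos: [0.6242, -0.0158, 0.1507]
ee_rot: [1.0, 0.004, -0.0, 0.0]
ft_force: [-0.1, -0.2, -0.2]
grip_width: 0.102
grip_force: 29.9
```

```bash
python3 - <<'E'
from h import *
s=grab_frame("side");t=grab_frame("top"); o=get_obs(); print(o["ee_pos"],o["ft_force"],o["grip_width"],o["ee_rot"])
cv2.imwrite("pics/s5.png",s);cv2.imwrite("pics/t5.png",t)
cv2.imwrite("pics/g5.png",np.vstack([crop(t,180,160,140,105,2.8),np.zeros((6,392,3),np.uint8),crop(s,240,130,140,105,2.8)]))
E
```

```text
[ 0.62432458 -0.0160896   0.15095093] [-0.25200697 -0.00957933 -0.42840191] 0.10093583304240725 [ 9.99995130e-01  3.11565458e-03 -1.62050137e-04  7.44507779e-05]
```

View pics/g5.png

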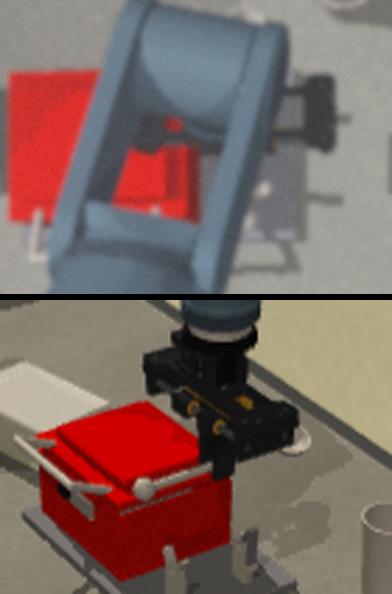

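```bash
python3 - <<'E'
from h import *
o=get_obs();p=o["ee_pos"]
print(proj("side",[[.5337,p[1],.172],[.5337,p[1],.165],[.5337,p[1]+.005,.172]]),(239.5+145.5/2.8,129.5+189.5/2.8))
# forks: rows/cols of bright pixels in initial top image
t=cv2.cvtColor(cv2.imread("pics/top0.png"),6).astype(int); print(t[192:202,258:282]);print(t[222:234,258:282])
for y in(-.014,-.02): print(proj("top",[[.5726,y,.074],[.5726,y,.055],[.5726,y-.02,.074],[.5726,y+.02,.074],[.6626,y,.074],[.6626,y-.02,.088]]).round(1).tolist())
E
```

```text
[[290.90910286 197.30759556]
 [290.92425075 199.39868944]
 [290.00267843 196.53933953]] (291.4642857142857, 197.17857142857144)
[[105 104  98  97  95  92  91  92  89  89  88  90  90  92  97 103 106 110
  111 110 110 110 110 109]
 [100 100  99  96  93  92  93  91  89  89  89  89  90  92  96  96 100 106
  105 103 104 102 105 100]
 [101  97  99  96  97 103 107 104  97  93  95  94  94 100 103 108 112 110
  109 107 103 105 100 103]
 [102 102 102 102 104 121 129 117 104 101  99 100 105 113 116 116 119 117
  115 109 104 102 102 100]
 [100 101 100 102 110 129 145 129 117 108 110 107 115 123 126 125 122 122
  122 114 105 105 102 100]
 [102 100 104 100 112 134 147 132 119 114 116 116 123 125 126 125 122 115
  116 115 107 103 103  99]
 [103 100 104 101 110 129 141 130 117 115 118 118 123 124 123 119 113 103
  107 107 106 101 103 104]
 [100 101 102 101 107 118 124 117 116 110 118 120 118 119 115 114 108 101
  100 101 100 102 102 101]
 [101 100  98 103 102 108 108 103 107 106 111 114 115 113 111 105 107 103
  102 103 104 101 100 100]
 [101 100 101 102 100 104 104 103 100 103 104 103 107 104 105 1
[... 745 characters left out ...]

 [102 102 100 101 107 117 129 123 117 113 114 119 125 131 134 143 144 136
  121 108 105 103 103 105]
 [103 101 101 103 103 107 113 113 109 111 108 113 114 116 122 124 118 114
  104 105 103 105 103 101]
 [101 103 100 100 105 104 103 101 102 102 105 103 107 109 109 109 103 104
  103 104 104 104 102 105]
 [103 104 101 102 100 104 101 100 104 105 103 101 100 102 104 103 102 105
  103 103 104 103 102 106]
 [100 105 104 102 101 103 102 101 103 105 104 102 101 102 100 104 103 105
  105 103 105 104 103 104]]
[[270.1, 227.7], [270.9, 228.4], [276.9, 227.7], [263.4, 227.7], [270.3, 197.4], [276.6, 196.5]]
[[272.2, 227.7], [272.9, 228.4], [279.0, 227.7], [265.4, 227.7], [272.4, 197.4], [278.7, 196.5]]
```

The spoon is held level, and the ball pixel matches the prediction to 0.5 px. Seat refined from the fork prongs to (0.6195,-0.012). Lowering to just above the nose.

move_arm:
  increments:
    - {"tx":0.2,"ty":0.4,"tz":-2,"yaw":0}
    - {"tx":0,"ty":0,"tz":-3,"yaw":0}
    - {"tx":0,"ty":0,"tz":-2,"yaw":0}
    - {"tx":0,"ty":0,"tz":-1,"yaw":0}
    - {"tx":0,"ty":0,"tz":-1,"yaw":0}
    - {"tx":0,"ty":0,"tz":0,"yaw":0}
    - {"tx":0,"ty":0,"tz":0,"yaw":0}
    - {"tx":0,"ty":0,"tz":0,"yaw":0}

```text
time: 9.2
ee_pos: [0.6279, -0.011, 0.0625]
ee_rot: [1.0, 0.004, 0.001, 0.0]
ft_force: [-0.3, -0.1, -0.6]
grip_width: 0.1
grip_force: 29.9
```

move_arm:
  increments:
    - {"tx":0,"ty":0,"tz":-0.3,"yaw":0}
    - {"tx":0,"ty":0,"tz":0,"yaw":0}
    - {"tx":0,"ty":0,"tz":0,"yaw":0}

```text
time: 9.45
ee_pos: [0.6271, -0.0106, 0.0586]
ee_rot: [1.0, 0.004, 0.0, 0.0]
ft_force: [-0.7, 0.4, -1.0]
grip_width: 0.1
grip_force: 29.9
```

move_arm:
  increments:
    - {"tx":0,"ty":0,"tz":-0.3,"yaw":0}
    - {"tx":0,"ty":0,"tz":0,"yaw":0}
    - {"tx":0,"ty":0,"tz":0,"yaw":0}

```text
time: 9.7
ee_pos: [0.6266, -0.0105, 0.0548]
ee_rot: [1.0, 0.004, -0.0, -0.0]
ft_force: [0.2, 0.8, -0.9]
grip_width: 0.1
grip_force: 29.9
```

move_arm:
  increments:
    - {"tx":0,"ty":-0.1,"tz":-0.3,"yaw":0}
    - {"tx":0,"ty":0,"tz":0,"yaw":0}
    - {"tx":0,"ty":0,"tz":0,"yaw":0}

```text
time: 9.95
ee_pos: [0.6275, -0.0109, 0.0542]
ee_rot: [1.0, 0.004, 0.001, -0.001]
ft_force: [-5.4, 1.4, 12.2]
grip_width: 0.098
grip_force: 29.9
```

```bash
python3 - <<'E'
from h import *
s=grab_frame("side"); o=get_obs(); print(o["ee_pos"],o["ft_force"],o["ft_torque"])
cv2.imwrite("pics/g6.png",crop(s,260,150,110,100,5.5))
E
```

```text
[ 0.62747538 -0.0108462   0.05419498] [-5.08427717  2.52109733 13.44184399] [1.33836969 0.83300556 0.42268377]
```

View pics/g6.png

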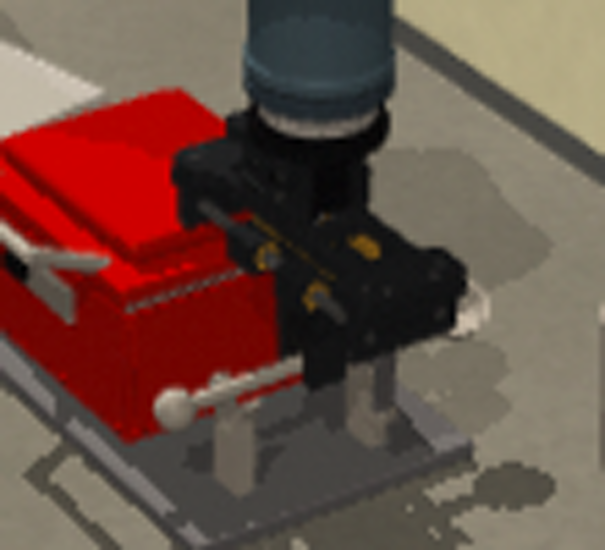

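The side view shows the handle at (230,385) centred over the plain fork. The 13 N and its moment mean the body's +y end has touched the lid panel, as foreseen. I'll back up 3 mm and release into the flares with a small opening.

move_arm:
  increments:
    - {"tx":0,"ty":0,"tz":0.3,"yaw":0}
    - {"tx":0,"ty":0,"tz":0,"yaw":0}
    - {"tx":0,"ty":0,"tz":0,"yaw":0}

```text
time: 10.25
ee_pos: [0.6269, -0.0117, 0.055]
ee_rot: [1.0, 0.004, 0.0, 0.0]
ft_force: [0.7, -0.0, -1.6]
grip_width: 0.103
grip_force: 29.9
```

move_arm:
  increments:
    - {"tx":0,"ty":0,"tz":0,"yaw":0}
    - {"tx":0,"ty":0,"tz":0,"yaw":0}
    - {"tx":0,"ty":0,"tz":0,"yaw":0}
    - {"tx":0,"ty":0,"tz":0,"yaw":0}
    - {"tx":0,"ty":0,"tz":0,"yaw":0}
    - {"tx":0,"ty":0,"tz":0,"yaw":0}
  claw: 185

```text
time: 10.75
ee_pos: [0.6268, -0.0116, 0.0549]
ee_rot: [1.0, 0.004, -0.0, -0.0]
ft_force: [0.1, 0.8, 0.4]
grip_width: 0.274
grip_force: 0.0
```

move_arm:
  increments:
    - {"tx":0,"ty":0,"tz":1,"yaw":0}
    - {"tx":0,"ty":0,"tz":2,"yaw":0}
    - {"tx":0,"ty":0,"tz":3,"yaw":0}
    - {"tx":0,"ty":0,"tz":3,"yaw":7}
    - {"tx":0,"ty":0,"tz":3,"yaw":7}
    - {"tx":0,"ty":0,"tz":0,"yaw":7}
    - {"tx":0,"ty":0,"tz":0,"yaw":7}
    - {"tx":0,"ty":0,"tz":0,"yaw":7}

```text
time: 11.42
ee_pos: [0.6274, -0.0117, 0.1771]
ee_rot: [0.952, 0.308, 0.001, 0.001]
ft_force: [0.1, 0.2, -0.3]
grip_width: 0.274
grip_force: 0.0
```

move_arm:
  increments:
    - {"tx":0,"ty":0,"tz":0,"yaw":7}
    - {"tx":0,"ty":0,"tz":0,"yaw":7}
    - {"tx":0,"ty":0,"tz":0,"yaw":7}
    - {"tx":0,"ty":0,"tz":0,"yaw":7}
    - {"tx":0,"ty":0,"tz":0,"yaw":7}
    - {"tx":0,"ty":0,"tz":0,"yaw":7}
    - {"tx":0,"ty":0,"tz":0,"yaw":7}
    - {"tx":0,"ty":0,"tz":0,"yaw":6}
    - {"tx":0,"ty":0,"tz":0,"yaw":0}
  claw: 255

```text
time: 12.17
ee_pos: [0.6269, -0.0116, 0.1759]
ee_rot: [0.703, 0.711, 0.0, 0.0]
ft_force: [-0.6, -0.7, -1.0]
grip_width: 0.007
grip_force: 0.0
```

```bash
python3 - <<'E'
from h import *
s=grab_frame("side"); o=get_obs(); print(o["ee_pos"],o["ft_force"],o["grip_width"],o["ee_rot"])
cv2.imwrite("pics/s7.png",s); cv2.imwrite("pics/g7.png",crop(s,260,150,110,100,5.5))
E
```

```text
[ 0.62690574 -0.01159654  0.17578647] [ 0.95720471 -0.41473164  0.64717536] 0.005924695256709034 [7.04923617e-01 7.09283129e-01 1.96937403e-04 3.13073141e-04]
```

View pics/g7.png

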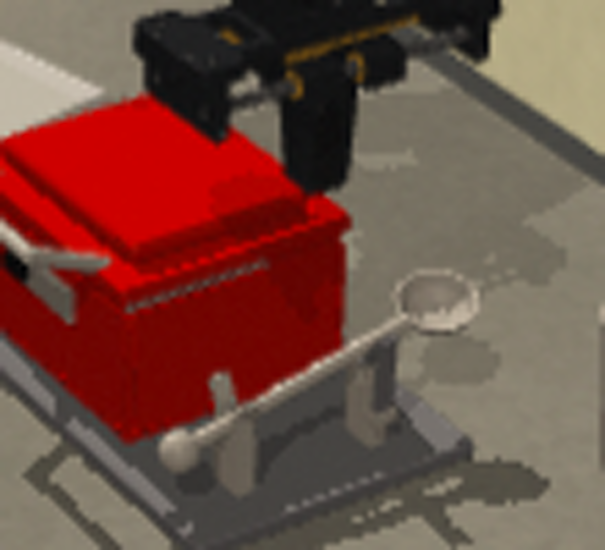

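The spoon lies in the plain fork (230,425), with its far end resting on the jaw nose (375,345), ready to press. My picture views are used up, so I continue on forces and numbers. Pressing at about x=+15 mm, towards the jaw.

move_arm:
  increments:
    - {"tx":0.7,"ty":0,"tz":-3.5,"yaw":0}
    - {"tx":0,"ty":0,"tz":-3.5,"yaw":0}
    - {"tx":0,"ty":0,"tz":-2,"yaw":0}
    - {"tx":0,"ty":0,"tz":-1,"yaw":0}
    - {"tx":0,"ty":0,"tz":0,"yaw":0}
    - {"tx":0,"ty":0,"tz":0,"yaw":0}

```text
time: 12.72
ee_pos: [0.6342, -0.0117, 0.0757]
ee_rot: [0.705, 0.709, 0.0, 0.0]
ft_force: [0.5, -0.3, 0.6]
grip_width: 0.004
grip_force: 0.0
```

move_arm:
  increments:
    - {"tx":0,"ty":0,"tz":-0.4,"yaw":0}
    - {"tx":0,"ty":0,"tz":-0.4,"yaw":0}
    - {"tx":0,"ty":0,"tz":0,"yaw":0}
    - {"tx":0,"ty":0,"tz":0,"yaw":0}

```text
time: 13.05
ee_pos: [0.6341, -0.0116, 0.0677]
ee_rot: [0.704, 0.71, 0.0, 0.0]
ft_force: [-0.0, -0.3, 0.5]
grip_width: 0.003
grip_force: 0.0
```

move_arm:
  increments:
    - {"tx":0,"ty":0,"tz":-0.2,"yaw":0}
    - {"tx":0,"ty":0,"tz":-0.2,"yaw":0}
    - {"tx":0,"ty":0,"tz":0,"yaw":0}
    - {"tx":0,"ty":0,"tz":0,"yaw":0}

```text
time: 13.38
ee_pos: [0.6336, -0.0116, 0.0628]
ee_rot: [0.704, 0.71, -0.0, -0.0]
ft_force: [0.1, 0.4, 0.1]
grip_width: 0.001
grip_force: 0.0
```

move_arm:
  increments:
    - {"tx":0,"ty":0,"tz":-0.2,"yaw":0}
    - {"tx":0,"ty":0,"tz":-0.1,"yaw":0}
    - {"tx":0,"ty":0,"tz":0,"yaw":0}
    - {"tx":0,"ty":0,"tz":0,"yaw":0}

```text
time: 13.72
ee_pos: [0.6337, -0.0116, 0.0598]
ee_rot: [0.704, 0.71, -0.0, -0.0]
ft_force: [-0.6, 0.4, 0.1]
grip_width: 0.008
grip_force: 0.0
```

move_arm:
  increments:
    - {"tx":0,"ty":0,"tz":-0.2,"yaw":0}
    - {"tx":0,"ty":0,"tz":0,"yaw":0}
    - {"tx":0,"ty":0,"tz":0,"yaw":0}

```text
time: 13.97
ee_pos: [0.6342, -0.0118, 0.0586]
ee_rot: [0.704, 0.71, 0.0, 0.0]
ft_force: [0.3, 0.3, 2.7]
grip_width: 0.007
grip_force: 1.8
```

move_arm:
  increments:
    - {"tx":0,"ty":0,"tz":-0.2,"yaw":0}
    - {"tx":0,"ty":0,"tz":0,"yaw":0}
    - {"tx":0,"ty":0,"tz":0,"yaw":0}

```text
time: 14.22
ee_pos: [0.6345, -0.0122, 0.0578]
ee_rot: [0.704, 0.71, 0.0, 0.001]
ft_force: [-3.1, -1.1, 11.4]
grip_width: 0.009
grip_force: 6.0
```

move_arm:
  increments:
    - {"tx":0,"ty":0,"tz":-0.2,"yaw":0}
    - {"tx":0,"ty":0,"tz":0,"yaw":0}
    - {"tx":0,"ty":0,"tz":0,"yaw":0}

```text
time: 14.47
ee_pos: [0.635, -0.0128, 0.057]
ee_rot: [0.704, 0.71, 0.0, 0.002]
ft_force: [-6.9, -3.0, 17.9]
grip_width: 0.01
grip_force: 9.2
```

move_arm:
  increments:
    - {"tx":0,"ty":0,"tz":-0.2,"yaw":0}
    - {"tx":0,"ty":0,"tz":0,"yaw":0}
    - {"tx":0,"ty":0,"tz":0,"yaw":0}

```text
time: 14.72
ee_pos: [0.6358, -0.0139, 0.0556]
ee_rot: [0.704, 0.71, 0.0, 0.003]
ft_force: [-4.7, -6.9, 14.6]
grip_width: 0.004
grip_force: 7.8
```

move_arm:
  increments:
    - {"tx":0,"ty":-0.3,"tz":-0.2,"yaw":0}
    - {"tx":0,"ty":0,"tz":0,"yaw":0}
    - {"tx":0,"ty":0,"tz":0,"yaw":0}

```text
time: 14.97
ee_pos: [0.6333, -0.0145, 0.0496]
ee_rot: [0.704, 0.71, -0.0, -0.0]
ft_force: [-0.3, 0.2, -0.8]
grip_width: 0.006
grip_force: 0.0
```

move_arm:
  increments:
    - {"tx":0,"ty":0,"tz":-0.2,"yaw":0}
    - {"tx":0,"ty":0,"tz":0,"yaw":0}
    - {"tx":0,"ty":0,"tz":0,"yaw":0}

```text
time: 15.22
ee_pos: [0.6336, -0.0144, 0.0484]
ee_rot: [0.704, 0.71, -0.0, -0.0]
ft_force: [-3.7, -1.2, 7.5]
grip_width: 0.007
grip_force: 3.7
```

move_arm:
  increments:
    - {"tx":0,"ty":0,"tz":-0.2,"yaw":0}
    - {"tx":0,"ty":0,"tz":0,"yaw":0}
    - {"tx":0,"ty":0,"tz":0,"yaw":0}

```text
time: 15.47
ee_pos: [0.6338, -0.0145, 0.0481]
ee_rot: [0.704, 0.71, -0.0, -0.0]
ft_force: [-8.5, -0.3, 18.4]
grip_width: 0.007
grip_force: 9.2
```

The force dropped to zero (the jaw snapped) and then rose stiffly on the floor. I'll press a bit more to confirm, then lift and check numerically.

move_arm:
  increments:
    - {"tx":0,"ty":0,"tz":-0.2,"yaw":0}
    - {"tx":0,"ty":0,"tz":-0.1,"yaw":0}
    - {"tx":0,"ty":0,"tz":0,"yaw":0}
    - {"tx":0,"ty":0,"tz":0,"yaw":0}

```text
time: 15.8
ee_pos: [0.6339, -0.0146, 0.0477]
ee_rot: [0.704, 0.71, -0.0, 0.0]
ft_force: [-17.2, 0.8, 36.5]
grip_width: 0.005
grip_force: 17.9
```

move_arm:
  increments:
    - {"tx":0,"ty":0,"tz":2,"yaw":0}
    - {"tx":0,"ty":0,"tz":4,"yaw":0}
    - {"tx":0,"ty":0,"tz":4,"yaw":0}
    - {"tx":0,"ty":0,"tz":4,"yaw":0}
    - {"tx":0,"ty":0,"tz":0,"yaw":0}
    - {"tx":0,"ty":0,"tz":0,"yaw":0}

```text
time: 16.3
ee_pos: [0.6356, -0.0146, 0.1861]
ee_rot: [0.704, 0.71, 0.002, 0.002]
ft_force: [-0.7, 0.0, -0.2]
grip_width: 0.009
grip_force: 0.0
```

```bash
python3 - <<'E'
from h import *
s=grab_frame("side"); cv2.imwrite("pics/s8.png",s); t=grab_frame("top"); cv2.imwrite("pics/t8.png",t)
a=cv2.cvtColor(cv2.imread("pics/s7.png"),6); b=cv2.cvtColor(s,6)
# ball and bowl moves by template matching from s7 (ball at (292.5,231.9), bowl at (339.5,204.5))
for nm,u,v in (("ball",292,232),("bowl",339,204)):
    r=8; tm=a[v-r:v+r+1,u-r:u+r+1]; R=14
    m=cv2.matchTemplate(b[v-r-R:v+r+R+1,u-r-R:u+r+R+1],tm,cv2.TM_CCOEFF_NORMED); _,q,_,l=cv2.minMaxLoc(m); print(nm,u+l[0]-R,v+l[1]-R,round(q,2))
for sh in (-.01,0,.01):
  print(sh,proj("side",[[.6195-.083+sh,-.013,.055],[.6195+.102+sh,-.013,.058]]).round(1).tolist())
print(proj("side",[[.5365,-.012,.05],[.7195,-.012,.087]]))
E
```

```text
ball 292 231 0.91
bowl 342 211 0.53
-0.01 [[288.6, 231.1], [339.0, 212.7]]
0 [[291.4, 230.1], [341.5, 211.8]]
0.01 [[294.2, 229.1], [344.1, 210.9]]
[[291.24465022 231.31855943]
 [341.27748265 203.99699271]]
```

The ball at (292,231) and bowl at (342,211) match the seated prediction (291.5,230; 342,211.5). It held rigid at 36 N, so the spoon is seated. Next: the bar position and the arc table.

```bash
python3 - <<'E'
from h import *
for f in ("pics/top0.png","pics/t8.png"):
    t=cv2.cvtColor(cv2.imread(f),6).astype(float)
    for c in (198,206,214,222,230):
        w=t[244:258,c-2:c+3].mean(1); w=np.clip(w-np.median(w)-8,0,None); r=(w*np.arange(244,258)).sum()/w.sum() if w.sum() else np.nan
        print(f,c,round(r,2),atz("top",(c,r),.1355).round(4))
t=cv2.cvtColor(cv2.imread("pics/top0.png"),6).astype(float); print(t[240:244,185:242].mean(0).round())
th=np.radians(np.linspace(170.25,90,28)); x=19.8*np.cos(th); z=19.8*np.sin(th)
print(np.c_[np.diff(x),np.diff(z)].round(2).tolist())
E
```

```text
pics/top0.png 198 251.72 [0.4985 0.1819 0.1355]
pics/top0.png 206 251.63 [0.4987 0.1593 0.1355]
pics/top0.png 214 251.46 [0.4992 0.1367 0.1355]
pics/top0.png 222 251.2 [0.4999 0.1142 0.1355]
pics/top0.png 230 250.84 [0.5008 0.0916 0.1355]
pics/t8.png 198 244.2 [0.5197 0.1823 0.1355]
pics/t8.png 206 nan [nan nan nan]
pics/t8.png 214 nan [nan nan nan]
pics/t8.png 222 253.0 [0.4948 0.1141 0.1355]
pics/t8.png 230 244.0 [0.5201 0.0919 0.1355]
[145. 146. 143. 136. 136. 140. 149. 160. 150. 130. 119. 118. 120. 119.
 119. 119. 120. 120. 121. 119. 119. 114. 105. 100.  98.  99.  98. 101.
 104. 108. 112. 114. 112. 114. 115. 115. 112. 108. 107. 109. 108. 108.
 107. 106. 107. 104. 103. 112. 138. 157. 151. 126. 106.  99. 100. 100.
 104.]
[[0.2, 1.01], [0.25, 1.0], [0.3, 0.98], [0.35, 0.96], [0.4, 0.94], [0.45, 0.92], [0.5, 0.9], [0.54, 0.87], [0.59, 0.84], [0.63, 0.81], [0.67, 0.78], [0.71, 0.74], [0.75, 0.7], [0.79, 0.66], [0.82, 0.62], [0.85, 0.58], [0.88, 0.53], [0.9, 0.49], [0.93, 0.44], [0.95, 0.39], [0.97, 0.34], [0.99, 0.29], [1.0, 0.24], [1.01, 0.19], [1.02, 0.13], [1.02, 0.08], [1.03, 0.03]]
```

move_arm:
  increments:
    - {"tx":-2.3,"ty":2.6,"tz":0,"yaw":0}
    - {"tx":-2.3,"ty":2.6,"tz":0,"yaw":0}
    - {"tx":-2.3,"ty":2.6,"tz":0,"yaw":0}
    - {"tx":-2.3,"ty":2.6,"tz":0,"yaw":0}
    - {"tx":-2.3,"ty":2.6,"tz":0,"yaw":0}
    - {"tx":-2.0,"ty":2.6,"tz":0,"yaw":0}
    - {"tx":0,"ty":0,"tz":0,"yaw":0}
    - {"tx":0,"ty":0,"tz":0,"yaw":0}
  claw: 180
  force: 25

```text
time: 17.07
ee_pos: [0.4967, 0.1425, 0.181]
ee_rot: [0.703, 0.711, -0.001, -0.001]
ft_force: [0.7, -0.2, 0.5]
grip_width: 0.291
grip_force: 0.0
```

move_arm:
  increments:
    - {"tx":0,"ty":-0.2,"tz":-2.5,"yaw":1}
    - {"tx":0,"ty":0,"tz":-2.5,"yaw":0}
    - {"tx":0,"ty":0,"tz":-1.5,"yaw":0}
    - {"tx":0,"ty":0,"tz":0,"yaw":0}
    - {"tx":0,"ty":0,"tz":0,"yaw":0}
    - {"tx":0,"ty":0,"tz":0,"yaw":0}

```text
time: 17.57
ee_pos: [0.4996, 0.1388, 0.1183]
ee_rot: [0.698, 0.716, 0.0, 0.0]
ft_force: [-0.0, -0.2, 0.9]
grip_width: 0.295
grip_force: 0.0
```

move_arm:
  increments:
    - {"tx":0,"ty":0,"tz":-0.5,"yaw":0}
    - {"tx":0,"ty":0,"tz":-0.5,"yaw":0}
    - {"tx":0,"ty":0,"tz":0,"yaw":0}
    - {"tx":0,"ty":0,"tz":0,"yaw":0}

```text
time: 17.9
ee_pos: [0.4987, 0.1394, 0.108]
ee_rot: [0.698, 0.716, -0.0, -0.0]
ft_force: [-0.2, 0.1, 0.5]
grip_width: 0.293
grip_force: 0.0
```

move_arm:
  increments:
    - {"tx":0,"ty":0,"tz":0,"yaw":0}
    - {"tx":0,"ty":0,"tz":0,"yaw":0}
    - {"tx":0,"ty":0,"tz":0,"yaw":0}
    - {"tx":0,"ty":0,"tz":0,"yaw":0}
    - {"tx":0,"ty":0,"tz":0,"yaw":0}
    - {"tx":0,"ty":0,"tz":0,"yaw":0}
  claw: 255
  force: 25

```text
time: 18.4
ee_pos: [0.5008, 0.1395, 0.1089]
ee_rot: [0.698, 0.716, 0.002, 0.002]
ft_force: [5.9, 0.5, -2.9]
grip_width: 0.106
grip_force: 24.9
```

Gripped: 9.3 mm at 25 N. The bar is about 3 mm further +x than commanded, so I relieve that and start the arc.

move_arm:
  increments:
    - {"tx":0.3,"ty":0,"tz":0.3,"yaw":0}
    - {"tx":0,"ty":0,"tz":0,"yaw":0}
    - {"tx":0.2,"ty":0,"tz":0.7,"yaw":0}
    - {"tx":0.25,"ty":0,"tz":1,"yaw":0}
    - {"tx":0.3,"ty":0,"tz":0.98,"yaw":0}
    - {"tx":0.35,"ty":0,"tz":0.96,"yaw":0}
    - {"tx":0.4,"ty":0,"tz":0.94,"yaw":0}
    - {"tx":0,"ty":0,"tz":0,"yaw":0}
    - {"tx":0,"ty":0,"tz":0,"yaw":0}

```text
time: 19.15
ee_pos: [0.5157, 0.1397, 0.1582]
ee_rot: [0.698, 0.716, -0.001, -0.001]
ft_force: [-8.3, 1.6, 1.8]
grip_width: 0.102
grip_force: 25.0
```

move_arm:
  increments:
    - {"tx":0.3,"ty":0,"tz":0.92,"yaw":0}
    - {"tx":0.4,"ty":0,"tz":0.9,"yaw":0}
    - {"tx":0.54,"ty":0,"tz":0.87,"yaw":0}
    - {"tx":0.59,"ty":0,"tz":0.84,"yaw":0}
    - {"tx":0.63,"ty":0,"tz":0.81,"yaw":0}
    - {"tx":0.67,"ty":0.05,"tz":0.78,"yaw":0}
    - {"tx":0.71,"ty":0,"tz":0.74,"yaw":0}
    - {"tx":0,"ty":0,"tz":0,"yaw":0}
    - {"tx":0,"ty":0,"tz":0,"yaw":0}

```text
time: 19.9
ee_pos: [0.5555, 0.1403, 0.2171]
ee_rot: [0.698, 0.716, 0.0, -0.0]
ft_force: [-4.9, 4.4, 3.3]
grip_width: 0.105
grip_force: 25.0
```

move_arm:
  increments:
    - {"tx":0.65,"ty":0,"tz":0.8,"yaw":0}
    - {"tx":0.73,"ty":0.05,"tz":0.72,"yaw":0}
    - {"tx":0.82,"ty":0,"tz":0.62,"yaw":0}
    - {"tx":0.85,"ty":0,"tz":0.58,"yaw":0}
    - {"tx":0.88,"ty":0.05,"tz":0.53,"yaw":0}
    - {"tx":0.9,"ty":0,"tz":0.49,"yaw":0}
    - {"tx":0.93,"ty":0,"tz":0.44,"yaw":0}
    - {"tx":0,"ty":0,"tz":0,"yaw":0}
    - {"tx":0,"ty":0,"tz":0,"yaw":0}

```text
time: 20.65
ee_pos: [0.614, 0.1414, 0.2594]
ee_rot: [0.698, 0.716, 0.001, 0.0]
ft_force: [-3.0, 4.4, 4.2]
grip_width: 0.1
grip_force: 25.0
```

A circle fit of the held points gives the hinge at (0.697, TCP-z 0.0785). So the balance pose is TCP (0.697, 0.2765). Continuing slowly.

move_arm:
  increments:
    - {"tx":0.82,"ty":0.1,"tz":0.4,"yaw":0}
    - {"tx":0.9,"ty":0.1,"tz":0.36,"yaw":0}
    - {"tx":0.9,"ty":0.05,"tz":0.3,"yaw":0}
    - {"tx":0.9,"ty":0,"tz":0.24,"yaw":0}
    - {"tx":0.95,"ty":0.05,"tz":0.21,"yaw":0}
    - {"tx":0.8,"ty":0,"tz":0.16,"yaw":0}
    - {"tx":0.5,"ty":0,"tz":0.08,"yaw":0}
    - {"tx":0,"ty":0,"tz":0,"yaw":0}
    - {"tx":0,"ty":0,"tz":0,"yaw":0}

```text
time: 21.4
ee_pos: [0.6713, 0.1426, 0.2762]
ee_rot: [0.698, 0.716, -0.0, 0.001]
ft_force: [-1.4, -3.5, 5.4]
grip_width: 0.105
grip_force: 25.0
```

move_arm:
  increments:
    - {"tx":0.8,"ty":-0.1,"tz":0.1,"yaw":0}
    - {"tx":0.8,"ty":0,"tz":0.05,"yaw":0}
    - {"tx":0.6,"ty":0,"tz":0,"yaw":0}
    - {"tx":0.3,"ty":0,"tz":0,"yaw":0}
    - {"tx":0,"ty":0,"tz":0,"yaw":0}
    - {"tx":0,"ty":0,"tz":0,"yaw":0}
    - {"tx":0,"ty":0,"tz":0,"yaw":0}
    - {"tx":0,"ty":0,"tz":0,"yaw":0}

```text
time: 22.07
ee_pos: [0.696, 0.1431, 0.277]
ee_rot: [0.698, 0.716, 0.001, 0.0]
ft_force: [0.2, -0.3, 4.6]
grip_width: 0.105
grip_force: 25.0
```

```bash
python3 - <<'E'
from h import *
from scipy.optimize import least_squares
o=get_obs(); print(o["time"],o["ee_pos"],o["ft_force"],o["joint_vel"].max())
P=np.array([[.5008,.1089],[.5157,.1582],[.5555,.2171],[.614,.2594],[.6713,.2762],[o["ee_pos"][0],o["ee_pos"][2]]])
r=least_squares(lambda c:np.hypot(*(P-c).T)-.198,[.697,.078]); print(r.x,r.fun.round(4))
r=least_squares(lambda c:np.hypot(*(P-c[:2]).T)-c[2],[.697,.078,.198]); print(r.x,r.fun.round(4))
s=grab_frame("side"); cv2.imwrite("pics/s9.png",s)
a=cv2.cvtColor(cv2.imread("pics/s8.png"),6); b=cv2.cvtColor(s,6)
for u,v in ((292,231),(342,211)):
    m=cv2.matchTemplate(b[v-14:v+15,u-14:u+15],a[v-7:v+8,u-7:u+8],cv2.TM_CCOEFF_NORMED); q=cv2.minMaxLoc(m); print(q[1],np.array(q[3])-7)
E
```

```text
22.0667 [0.69598149 0.14306293 0.27704101] [ 0.16288871 -0.27934532  4.59895216] 0.0017978115394622033
[0.69703975 0.07937463] [ 0.0004 -0.0003 -0.0005  0.0003  0.0005 -0.0003]
[0.69807293 0.07814291 0.19941479] [ 0.0002 -0.0002 -0.0003  0.0004  0.0004 -0.0005]
0.9884903430938721 [0 0]
0.955695390701294 [0 0]
```

The circle fit has 0.5 mm residuals, with the hinge at x 0.697 and the spoon unmoved. A 1 mm nudge to balance, settle, then hand in.

move_arm:
  increments:
    - {"tx":0.1,"ty":0,"tz":0,"yaw":0}
    - {"tx":0,"ty":0,"tz":0,"yaw":0}
    - {"tx":0,"ty":0,"tz":0,"yaw":0}
    - {"tx":0,"ty":0,"tz":0,"yaw":0}
    - {"tx":0,"ty":0,"tz":0,"yaw":0}
    - {"tx":0,"ty":0,"tz":0,"yaw":0}

```text
time: 22.62
ee_pos: [0.6969, 0.1431, 0.2771]
ee_rot: [0.698, 0.716, 0.001, 0.0]
ft_force: [-1.8, 0.6, 5.3]
grip_width: 0.101
grip_force: 25.0
```

```bash
python3 -c "
from rig import *
o=get_obs(); print(o['ee_pos'],o['ft_force'],o['grip_width'],o['grip_force'])
print(close_job())"
```

```text
[0.69691616 0.14307681 0.27707117] [-1.75136394  0.5696517   5.30143891] 0.10108363877792316 24.990281760692596
the job is handed in; nothing more can be done
None
```

The job is handed in at about 22.6 s: the spoon is seated in both forks, and the lid is held by its bar at the balance point. The jaw closing (a force drop) and the lid angle (a circle fit) were judged from readings, as my 10 picture views were used up.

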